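# Change over from the running coolant pump to the standby pump

### The job

The pump station's left starter is running and the standby starter on its right is locked off by the interlock slide. Change the pumps over: press the left starter's red stop button until it stays in, then push the interlock slide by its yellow grip all the way across to the left, then press the right starter's green start button until it stays in. Only press and push, without forcing anything; pick nothing up and leave the other things on the bench where they are.

Things in the scene. Friction and masses are not known exactly. Their poses are not given: they have to be found in the camera images.
- pump_station: grey enclosure fixed to the bench, 160 (x) x 240 (y) x 60 mm high; origin: centre of its underside; x away from the operator, y left, z up. On its flat top two starters, left (y +65 mm) and right (y -65 mm), each with a green mushroom start button (x +32 mm) and a red stop button (x -38 mm), and between them the interlock slide with its grip (x 0). Nothing is higher than 106 mm
- left_start (a joint): travel of the left green button, m: 0 out, 0.008 fully in (running). It begins in. A starter's green and red ride on one rocker: pressing one in drives the other out; a snap spring (about 4 N to press, it snaps over past half travel) keeps them there
- left_stop (a joint): travel of the left starter's red button, m: 0 out, 0.008 fully in (stopped). It begins out
- right_start (a joint): travel of the right starter's green button, m: 0 out, 0.008 fully in (running). It begins out, and goes in only about 2 mm while the slide's fork stands under its head
- right_stop (a joint): travel of the right starter's red button, m: 0 out, 0.008 fully in (stopped). It begins in
- left_start_top (a point): centre of the top of the left green button (38 mm diameter head; 78 mm above the bench when out, 70 mm when in)
- left_stop_top (a point): centre of the top of the left red button (32 mm diameter; 78 mm above the bench when out, 70 mm when in)
- right_start_top (a point): centre of the top of the right green button (38 mm diameter head; 78 mm above the bench when out, 70 mm when in)
- right_stop_top (a point): centre of the top of the right red button (32 mm diameter; 78 mm above the bench when out, 70 mm when in)
- interlock (a joint): travel of the steel slide along the station's +y, m: 0 = fully right (fork under the right green head), 0.031 = fully left, against its stop (fork under the left green head). About 2 N moves it and it stays where it is left; it cannot go left while the left green button is in. The right green button is free from about 0.026 on
- interlock_grip (a point): centre of the top of the slide's upright yellow grip, 104 mm above the bench. The grip is 24 mm along the station's x, 12 mm along its y, and stands 36 mm above the slide's bar; button heads nearby reach 78 mm above the bench, so the tips can push the grip's side just above them
- teal_tray: loose teal tray, 169 x 219 x 40 mm, beside the station; origin: centre of its underside
- core_insert: loose grey steel insert, 44 x 60 x 38 mm, lying in the tray; origin: centre of its underside
- red_spring: loose red die spring, 25 mm diameter, 60 mm high, standing in the tray; origin: centre of its underside
- yellow_tin: loose yellow grease tin, 68 mm diameter, 45 mm high, on the bench; origin: centre of its underside
- guide_bush: loose steel guide bush, 39 mm diameter, 46 mm high, standing just behind the station; origin: centre of its underside
- red_screwdriver: loose red-handled screwdriver, 188 mm long, lying on the bench to the left of the station; origin: centre of its underside

How it is judged:
By the outcome, as a careful person would: the job done as asked, in the order asked, and still so for the second after the job is handed in, with the robot touching nothing.
It also fails if it takes over 40 s, if anything falls off the work surface, if the arm or the gripper's body presses on something with over 40 N, if the wrist force passes 120 N, or if a joint passes its speed limit or range.

### The arm

A 6-joint arm with a two-finger parallel gripper is mounted at the origin on a cart in front of the work surface, level with it; the furniture and walls round the work are solid. World frame = base frame: x ahead of the robot, y to its left, z up, the work surface at z = 0. Lengths are in m, angles in rad, forces in N, time in s.
With the tool pointing down it reaches from about 0.375 to 0.925 m from the base axis. Payload 5.7 kg.
Tool frame: the origin (TCP) lies between the finger pads; the fingertips stand arm.tip_reach ahead of it and the grasp point (between the pads) lies 3 mm ahead of it (arm.tip_reach is the distance from the TCP to the fingertips, in m); z points along the fingers, y is the line along which they close (so a half turn about z gives the same grasp; the last joint's range is limited). The gripper opens to 88 mm and grips with 3 to 60 N. Pads are 20 mm wide; open, the fingers measure 115 mm over their backs; the gripper's body (75 mm by 178 mm) begins 61 mm behind the grasp point.
Start: joints at [1.177, 0.359, 1.51, -0, 1.272, -0.115], TCP at [0.165, 0.577, 0.245] pointing down, gripper open.
Joint ranges: [-2.97, 2.97], [-1.01, 2.36], [0.21, 2.38], [-0.96, 4.11], [0.2, 2.71], [-2.98, 2.98]. Speed limits (rad/s): [2.39, 2.39, 3.14, 3.14, 3.14, 3.14].

### API

Orientations are given as a unit quaternion [x, y, z, w].
In Python, from plant import arm gives the robot as it stands.
- The arm moves only by the tool drive_tool, never from a script. Its argument "increments" is a list of rows, each a list of 3 entries, a list of its own where there are three numbers: the shift along the world's x, y, z in mm, then the turn, a rotation vector about the world's x, y, z in degrees, then the closure, from -1 (fully open) to 1 (shut). A call has 1 to 8 rows; each row shifts and turns the commanded pose from where the row before left it; what a row does not reach is not made up. A row lasts 1/12 s, in which the tool goes at most 41.7 mm and 7.16 degrees, less where a joint would pass 70% of its speed; a pose out of reach is approached as far as the arm can. A call is refused whole if a number of a shift passes 41.7 or a number of a turn 7.16, either way. A call with a gripper value outside its range is refused whole. The fingers move at their own pace and stop on an object; "squeeze" is the grip in N (left out, the last holds). Time passes only in rows, so rows that do not move let the fingers close. It gives the time, the measured TCP pose, the force, the opening and the grip force at its end, in the units of the state.
- arm.get_obs(): the state, without advancing time (a new reading comes with each control period).
- arm.snapshot(name): name is "scene" or "top" or "wrist"; returns a dict with "frame" (420x560x3 uint8, red, green, blue), "depth" (420x560 float32, m along the optical axis (not along the pixel's ray), 0 where there is no reading), "intrinsics" (3x3 intrinsics, pixels), "k1" (the pictures are not rectified: a ray, as slopes to the right and down, at radius r is drawn at 1 + k1 r^2 times it, then the intrinsics apply), "cam_to_world" (4x4, takes a point from camera to world coordinates). Camera axes: x right, y up, looking along -z (the intrinsics and any distortion apply to the point x, -y, -z); pixel columns grow to the right and rows downward; lengths in m; the calibration is good to about 2 mm. A picture is of the moment at which its call begins.
- arm.sign_off(): hands the job in; it is judged then, once.
The state is a dict: "t": time; "q": joint angles; "joint_vel": joint speeds; "effort": joint torques, N m; "position": TCP position; "tool_rot": TCP orientation; "force": force on the tool from outside, world axes, zero at the start; "wrist_torque": the same for the moment, N m; "opening": finger opening in m; "grip_force": force on a finger pad.
Only numpy, scipy, OpenCV 4.12 (cv2) and the standard library are available. Lean on these libraries where they do the work, as an engineer would, in place of code of your own. Each camera call takes 0.05 s, during which the arm holds its last target. There are 200 camera calls.

## Working session

There is one attempt and no reset: what is moved stays moved. The work goes in short steps, Python scripts to look and compute and a tool call to move; the robot and the scene stay as the last step left them, time stands still between calls to the robot, and variables do not carry over. Pictures are saved under pics/ and viewed, at most 10 in all, crops included, and the job is handed in when it is done.

Besides the shell and the picture viewer there is one more tool, called after "Emit:" by a JSON object that holds its "api" and its "payload". drive_tool: Moves the arm, as the interface text tells. Its arguments: {"type":"object","properties":{"increments":{"type":"array","items":{"type":"array"}},"squeeze":{"type":"number"}},"required":["increments"]}

```bash
mkdir -p pics; cat > h.py <<'E'
import numpy as np, cv2
from plant import arm
def snap(n):
    return arm.snapshot(n)
def rays(s,uv):
    K=np.array(s["intrinsics"]);k=s["k1"];T=np.array(s["cam_to_world"])
    d=cv2.undistortPoints(np.float64(uv).reshape(-1,1,2),K,np.array([k,0,0,0.])).reshape(-1,2)
    r=np.c_[d[:,0],-d[:,1],-np.ones(len(d))]@T[:3,:3].T
    return T[:3,3],r
def onz(s,uv,z):
    o,r=rays(s,uv); return o+r*((z-o[2])/r[:,2])[:,None]
def save(s,name): cv2.imwrite("pics/"+name,s["frame"][:,:,::-1])
E
python3 - <<'E'
from h import *
for n in("top","scene"):
    s=snap(n);save(s,n+"1.png")
    np.savez(n+"1.npz",**s)
    print(n,np.round(s["cam_to_world"],3).tolist())
o=arm.get_obs();print(arm.tip_reach,o["position"],o["tool_rot"],o["force"],o["opening"],o["t"])
E
```

```text
top [[-0.068, 0.973, -0.22, 0.295], [-0.998, -0.065, 0.017, -0.105], [0.002, 0.221, 0.975, 1.321], [0.0, 0.0, 0.0, 1.0]]
scene [[0.458, 0.411, -0.788, -0.308], [-0.889, 0.191, -0.417, -0.578], [-0.021, 0.891, 0.453, 0.602], [0.0, 0.0, 0.0, 1.0]]
0.022 [0.16492522 0.57628616 0.24388854] [ 1.38962009e-01  9.90297365e-01 -8.06454001e-04 -1.94738399e-04] [0.13290112 0.08365608 0.65713827] 0.0876889584347896 0.1
```

View pics/top1.png

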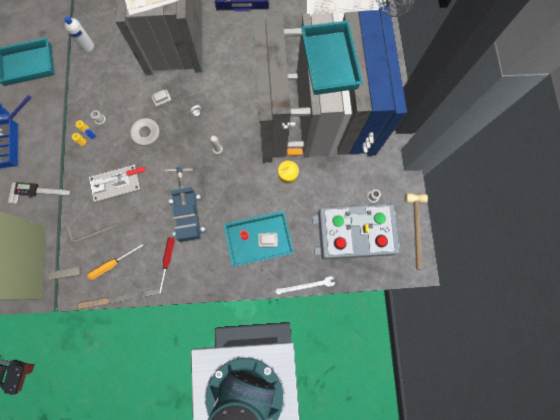

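View pics/scene1.png

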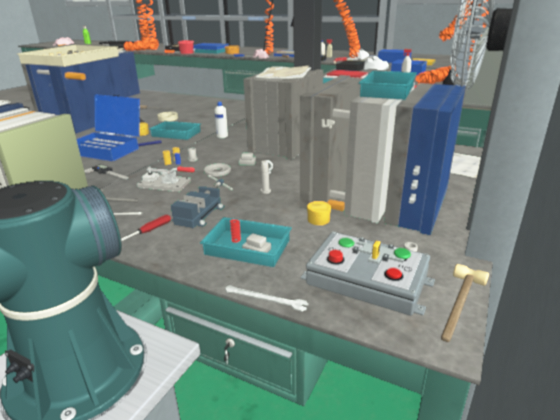

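The top view shows the station at about (320–398, 205–258): greens at (338,221) and (380,218), reds at (341,243) and (382,241), grip at (366,229). The tray is to its left, the bush behind at (374,196), and a tall cabinet stands further back. The scene view agrees.

```bash
cat > m.py <<'E'
from h import *
def blobs(s,roi,kind,minA=15):
    h=cv2.cvtColor(s["frame"],cv2.COLOR_RGB2HSV);H,S,V=[h[...,i].astype(int) for i in range(3)]
    m={"g":(H>45)&(H<80)&(S>120)&(V>60),"r":((H<8)|(H>172))&(S>150)&(V>80),"y":(H>20)&(H<35)&(S>130)&(V>90)}[kind]
    M=np.zeros(m.shape,np.uint8);x0,y0,x1,y1=roi;M[y0:y1,x0:x1]=m[y0:y1,x0:x1]
    n,l,st,c=cv2.connectedComponentsWithStats(M)
    return [(c[i],st[i]) for i in range(1,n) if st[i][4]>=minA]
E
python3 - <<'E'
from m import *
for n,roi in(("top",(315,200,405,262)),("scene",(305,230,440,300))):
    s=dict(np.load(n+"1.npz"))
    for k in"gry":
        for c,st in blobs(s,roi,k):
            z={"g":.074,"r":.074,"y":.1}[k]
            d=s["depth"][int(c[1]),int(c[0])]
            print(n,k,c.round(1),st,onz(s,[c],z).round(4),d)
E
```

```text
top g [379.6 218. ] [375 213  11  11  87] [[ 0.5118 -0.4567  0.074 ]] 1.2670817
top g [338.  220.5] [333 216  11  10  85] [[ 0.5126 -0.3255  0.074 ]] 1.2724053
top r [381.4 240.6] [377 236  10  10  85] [[ 0.4408 -0.4533  0.074 ]] 1.2605256
top r [340.  242.6] [335 238  11  10  84] [[ 0.4433 -0.3246  0.074 ]] 1.2490953
top y [366.2 227.9] [364 224   5   8  31] [[ 0.4796 -0.4045  0.1   ]] 1.2282004
scene g [346.  242.3] [339 239  15   8  89] [[ 0.4994 -0.3323  0.074 ]] 0.98518145
scene g [402.1 253. ] [395 248  15  11 120] [[ 0.51   -0.4587  0.074 ]] 0.9259753
scene r [335.5 256.1] [329 250  14  13 135] [[ 0.4352 -0.33    0.074 ]] 0.9185045
scene r [393.7 273.5] [386 269  16  10 124] [[ 0.4271 -0.4598  0.074 ]] 0.8733051
scene y [375.6 248.9] [373 241   7  18  94] [[ 0.4613 -0.4103  0.1   ]] 0.9099136
```

Emit:
{"api": "drive_tool", "payload": {"increments": [[[28, -28, 0], [0, 0, 2], 1], [[28, -28, 0], [0, 0, 2], 1], [[28, -28, 0], [0, 0, 2], 1], [[28, -28, 0], [0, 0, 2], 1], [[28, -28, 0], [0, 0, 2], 1], [[28, -28, 0], [0, 0, 2], 1], [[28, -28, 0], [0, 0, 2], 1], [[28, -28, 0], [0, 0, 2], 1]], "squeeze": 5}}

```text
t: 0.77
position: [0.3899, 0.3511, 0.2444]
tool_rot: [-0.001, 1.0, -0.0, -0.0]
force: [0.1, 0.2, -0.3]
opening: 0.0378
grip_force: 0.0
```

Emit:
{"api": "drive_tool", "payload": {"increments": [[[8, -38, 0], [0, 0, 0], 1], [[8, -38, 0], [0, 0, 0], 1], [[8, -38, 0], [0, 0, 0], 1], [[8, -38, 0], [0, 0, 0], 1], [[8, -38, 0], [0, 0, 0], 1], [[5, -38, 0], [0, 0, 0], 1], [[5, -38, 0], [0, 0, 0], 1], [[5, -38, 0], [0, 0, 0], 1]]}}

```text
t: 1.43
position: [0.4437, 0.047, 0.2445]
tool_rot: [-0.0, 1.0, -0.0, -0.0]
force: [1.2, 0.6, -0.4]
opening: 0.0003
grip_force: 0.0
```

Emit:
{"api": "drive_tool", "payload": {"increments": [[[0, -40, 0], [0, 0, 0], 1], [[0, -40, 0], [0, 0, 0], 1], [[0, -40, 0], [0, 0, 0], 1], [[0, -40, 0], [0, 0, 0], 1], [[0, -40, 0], [0, 0, 0], 1], [[0, -40, 0], [0, 0, 0], 1], [[0, -40, 0], [0, 0, 0], 1], [[0, -40, 0], [0, 0, 0], 1]]}}

```text
t: 2.1
position: [0.4434, -0.2731, 0.2444]
tool_rot: [-0.0, 1.0, 0.0, -0.0]
force: [0.6, 1.1, -0.4]
opening: 0.0006
grip_force: 0.0
```

Emit:
{"api": "drive_tool", "payload": {"increments": [[[0, -40, 0], [0, 0, 0], 1], [[0, -20, 0], [0, 0, 0], 1], [[0, 0, 0], [0, 0, 0], 1], [[0, 0, 0], [0, 0, 0], 1]]}}

```text
t: 2.43
position: [0.4436, -0.3317, 0.244]
tool_rot: [0.001, 1.0, 0.001, -0.0]
force: [-0.3, 0.1, 0.2]
opening: 0.0005
grip_force: 0.0
```

```bash
python3 - <<'E'
from m import *
s=snap("wrist");save(s,"w1.png");np.savez("w1.npz",**s)
for k in"gry":
    for c,st in blobs(s,(0,0,560,420),k,60):
        z={"g":.074,"r":.074,"y":.104}[k]
        print(k,c.round(1),st,onz(s,[c],z).round(4))
o=arm.get_obs();print(o["position"],o["force"],o["t"])
E
```

```text
g [246.3  22.4] [ 172    0  154   46 6364] [[ 0.2854 -0.3586  0.074 ]]
g [505.7  26.3] [ 442    0  118   52 3996] [[ 0.2844 -0.1229  0.074 ]]
g [159.9 254.6] [144 240  32  31 771] [[ 0.5089 -0.458   0.074 ]]
r [155.5 190.1] [142 176  28  29 635] [[ 0.4375 -0.4547  0.074 ]]
r [281.8 192.8] [267 178  31  30 719] [[ 0.4408 -0.3269  0.074 ]]
r [528.3 225.6] [502 209  53  34 999] [[ 0.4773 -0.0606  0.074 ]]
y [200.7 233.6] [194 218  17  31 345] [[ 0.4729 -0.4043  0.104 ]]
y [281.8 323.8] [280 312   4  25  78] [[ 0.5739 -0.327   0.104 ]]
y [270.3 344. ] [269 320   4  47 131] [[ 0.5997 -0.3392  0.104 ]]
y [281.9 352.6] [280 339   4  27  78] [[ 0.611  -0.3267  0.104 ]]
y [266.6 389.6] [  58  350  353   52 4616] [[ 0.6633 -0.344   0.104 ]]
[ 0.44356472 -0.3303957   0.2439975 ] [ 0.35367813 -0.03716887  1.05063935] 2.4833
```

View pics/w1.png

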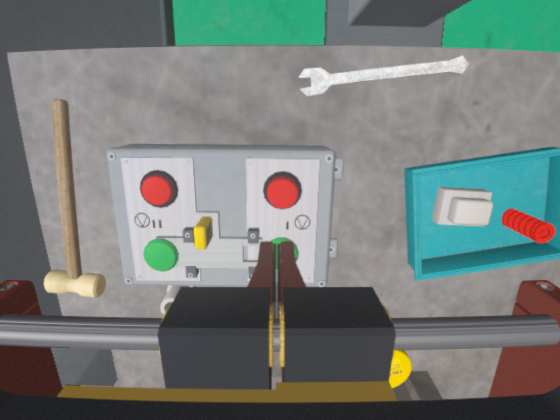

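The wrist view shows reds at (155,190) and (282,193), the right green at (160,255), and the grip at (201,234), right of centre. The closed fingers hide the left green. Descending on the left red.

Emit:
{"api": "drive_tool", "payload": {"increments": [[[-2, 4, -30], [0, 0, 0], 1], [[0, 0, -30], [0, 0, 0], 1], [[0, 0, -30], [0, 0, 0], 1], [[0, 0, -25], [0, 0, 0], 1], [[0, 0, -15], [0, 0, 0], 1], [[0, 0, -8], [0, 0, 0], 1], [[0, 0, 0], [0, 0, 0], 1]]}}

```text
t: 3.07
position: [0.4412, -0.3246, 0.1051]
tool_rot: [-0.001, 1.0, 0.001, -0.001]
force: [0.3, 0.6, 0.3]
opening: 0.0006
grip_force: 0.0
```

Emit:
{"api": "drive_tool", "payload": {"increments": [[[0, 0, -2], [0, 0, 0], 1], [[0, 0, -2], [0, 0, 0], 1], [[0, 0, -2], [0, 0, 0], 1], [[0, 0, 0], [0, 0, 0], 1], [[0, 0, 0], [0, 0, 0], 1]]}}

```text
t: 3.48
position: [0.4424, -0.3275, 0.1012]
tool_rot: [-0.0, 1.0, -0.0, 0.0]
force: [0.1, 0.0, 0.5]
opening: 0.0008
grip_force: 0.0
```

Emit:
{"api": "drive_tool", "payload": {"increments": [[[0, 0, -2], [0, 0, 0], 1], [[0, 0, -1.5], [0, 0, 0], 1], [[0, 0, -1], [0, 0, 0], 1], [[0, 0, 0], [0, 0, 0], 1]]}}

```text
t: 3.82
position: [0.4422, -0.3274, 0.0962]
tool_rot: [-0.0, 1.0, -0.0, 0.0]
force: [-1.0, 0.6, 0.1]
opening: 0.001
grip_force: 0.0
```

Emit:
{"api": "drive_tool", "payload": {"increments": [[[0, 0, -1], [0, 0, 0], 1], [[0, 0, -1], [0, 0, 0], 1], [[0, 0, 0], [0, 0, 0], 1], [[0, 0, 0], [0, 0, 0], 1]]}}

```text
t: 4.15
position: [0.4419, -0.327, 0.0939]
tool_rot: [-0.0, 1.0, 0.0, -0.0]
force: [-0.3, -0.0, -0.3]
opening: 0.0007
grip_force: 0.0
```

Emit:
{"api": "drive_tool", "payload": {"increments": [[[0, 0, -1], [0, 0, 0], 1], [[0, 0, -1], [0, 0, 0], 1], [[0, 0, 0], [0, 0, 0], 1], [[0, 0, 0], [0, 0, 0], 1]]}}

```text
t: 4.48
position: [0.4421, -0.3272, 0.0924]
tool_rot: [-0.0, 1.0, -0.0, 0.0]
force: [-0.9, 0.5, 4.6]
opening: 0.0007
grip_force: 2.1
```

```bash
python3 - <<'E'
from m import *
s=snap("scene");f=s["frame"][:,:,::-1][210:320,290:450];cv2.imwrite("pics/s2.png",cv2.resize(f,None,fx=4.8,fy=4.8,interpolation=cv2.INTER_CUBIC))
o=arm.get_obs();print(o["position"],o["force"])
E
```

```text
[ 0.44213394 -0.32720152  0.09237399] [-0.61984484  0.82561726  3.29380975]
```

View pics/s2.png

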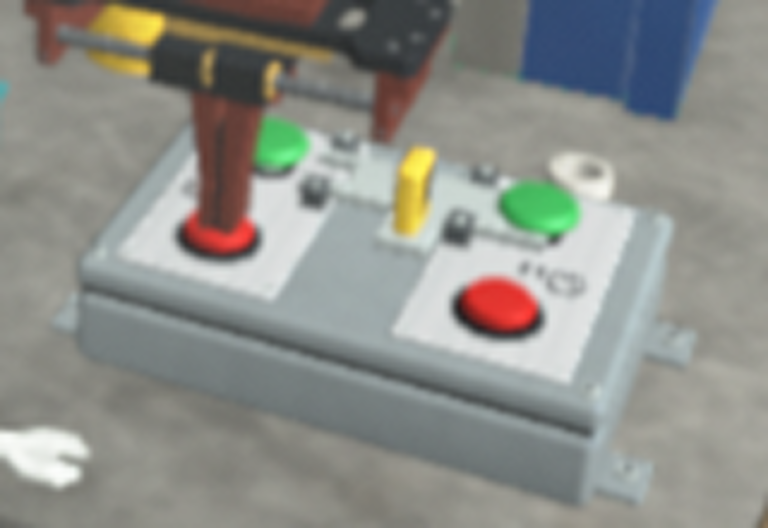

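The crop shows the left green at (278,142) standing out, with its stem shadow visible. The left red, under the fingers at (220,235), is in. I'll press slightly more to confirm, then lift.

Emit:
{"api": "drive_tool", "payload": {"increments": [[[0, 0, -1], [0, 0, 0], 1], [[0, 0, -1], [0, 0, 0], 1], [[0, 0, 0], [0, 0, 0], 1]]}}

```text
t: 4.78
position: [0.4422, -0.3273, 0.0921]
tool_rot: [-0.0, 1.0, -0.0, 0.0]
force: [-4.5, 3.6, 22.5]
opening: 0.0006
grip_force: 11.3
```

Emit:
{"api": "drive_tool", "payload": {"increments": [[[0, 0, 20], [0, 0, 0], 1], [[0, 0, 30], [0, 0, 0], 1], [[10, -30, 10], [0, 0, 0], 1], [[10, -40, 0], [0, 0, 0], 1], [[10, -30, 0], [0, 0, 0], 1], [[4, -10, 0], [0, 0, 0], 1], [[0, 0, 0], [0, 0, 0], 1], [[0, 0, 0], [0, 0, 0], 1]]}}

```text
t: 5.45
position: [0.4755, -0.4363, 0.1492]
tool_rot: [0.0, 1.0, 0.001, -0.001]
force: [-0.9, 0.5, -0.7]
opening: 0.0007
grip_force: 0.0
```

```bash
python3 - <<'E'
from m import *
s=snap("scene");f=s["frame"][:,:,::-1][210:320,290:450];cv2.imwrite("pics/s3.png",cv2.resize(f,None,fx=4.8,fy=4.8,interpolation=cv2.INTER_CUBIC))
s=snap("wrist");save(s,"w2.png")
for k in"gry":
    for c,st in blobs(s,(0,100,560,300),k,100):
        print(k,c.round(1),st,onz(s,[c],.104 if k=="y" else .074).round(4))
o=arm.get_obs();print(o["position"],o["force"])
E
```

```text
g [240.5 266.8] [224 248  34  40 985] [[ 0.5061 -0.4631  0.074 ]]
g [418.  271.1] [ 395  250   48   44 1639] [[ 0.5105 -0.3276  0.074 ]]
r [247.2 177.1] [ 226  156   43   43 1418] [[ 0.4377 -0.4562  0.074 ]]
r [427.4 179.6] [ 405  158   45   44 1528] [[ 0.4393 -0.3302  0.074 ]]
y [322.  240.2] [311 216  23  48 829] [[ 0.4723 -0.4074  0.104 ]]
[ 0.47514005 -0.43500281  0.14929938] [-0.27197586 -0.36364148 -0.31483834]
```

View pics/s3.png

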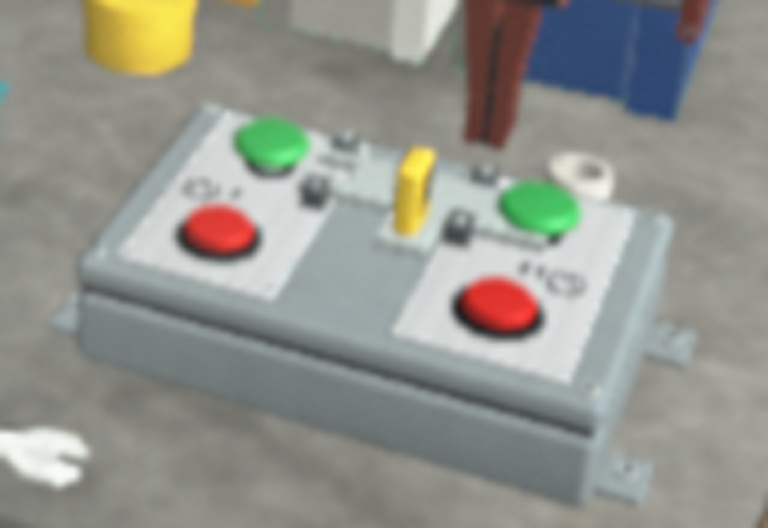

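View pics/w2.png

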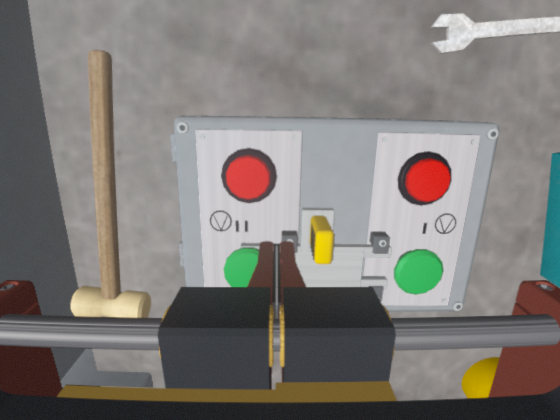

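The left stop is latched: left red low at (220,230), left green raised at (272,142). In the wrist view the grip is at (321,240), just left of the fingertips. I'll go down to the right of the grip and push left.

Emit:
{"api": "drive_tool", "payload": {"increments": [[[1, -4, -15], [0, 0, 0], 1], [[0, 0, -15], [0, 0, 0], 1], [[0, 0, -8], [0, 0, 0], 1], [[0, 0, 0], [0, 0, 0], 1]]}}

```text
t: 5.88
position: [0.4756, -0.4384, 0.11]
tool_rot: [-0.001, 1.0, 0.002, -0.002]
force: [-0.3, -0.0, 0.7]
opening: 0.0005
grip_force: 0.0
```

Emit:
{"api": "drive_tool", "payload": {"increments": [[[0, 4, 0], [0, 0, 0], 1], [[0, 4, 0], [0, 0, 0], 1], [[0, 4, 0], [0, 0, 0], 1], [[0, 4, 0], [0, 0, 0], 1], [[0, 4, 0], [0, 0, 0], 1], [[0, 4, 0], [0, 0, 0], 1]]}}

```text
t: 6.38
position: [0.4774, -0.4174, 0.1127]
tool_rot: [-0.0, 1.0, -0.001, 0.0]
force: [-0.2, -2.2, -0.1]
opening: 0.0006
grip_force: 1.2
```

In contact at about 2 N; the slide is moving.

Emit:
{"api": "drive_tool", "payload": {"increments": [[[0, 3, 0], [0, 0, 0], 1], [[0, 3, 0], [0, 0, 0], 1], [[0, 3, 0], [0, 0, 0], 1], [[0, 3, 0], [0, 0, 0], 1], [[0, 3, 0], [0, 0, 0], 1], [[0, 3, 0], [0, 0, 0], 1]]}}

```text
t: 6.88
position: [0.4774, -0.3992, 0.1123]
tool_rot: [-0.0, 1.0, -0.0, 0.0]
force: [1.4, -2.8, 1.3]
opening: 0.0005
grip_force: 1.2
```

Emit:
{"api": "drive_tool", "payload": {"increments": [[[0, 2, 0], [0, 0, 0], 1], [[0, 1, 0], [0, 0, 0], 1], [[0, 1, 0], [0, 0, 0], 1], [[0, 0, 0], [0, 0, 0], 1]]}}

```text
t: 7.22
position: [0.4771, -0.3949, 0.112]
tool_rot: [-0.0, 1.0, 0.0, -0.0]
force: [1.4, -1.8, 0.5]
opening: 0.0002
grip_force: 0.7
```

Emit:
{"api": "drive_tool", "payload": {"increments": [[[0, 1, 0], [0, 0, 0], 1], [[0, 1, 0], [0, 0, 0], 1], [[0, 1, 0], [0, 0, 0], 1], [[0, 0, 0], [0, 0, 0], 1]]}}

```text
t: 7.55
position: [0.4771, -0.392, 0.112]
tool_rot: [-0.0, 1.0, 0.0, -0.0]
force: [1.1, -2.0, 0.1]
opening: 0.0002
grip_force: 0.8
```

Emit:
{"api": "drive_tool", "payload": {"increments": [[[0, 1, 0], [0, 0, 0], 1], [[0, 1, 0], [0, 0, 0], 1], [[0, 0, 0], [0, 0, 0], 1]]}}

```text
t: 7.8
position: [0.4772, -0.3906, 0.1121]
tool_rot: [-0.0, 1.0, -0.001, 0.0]
force: [1.6, -3.1, -0.8]
opening: 0.0002
grip_force: 1.9
```

Emit:
{"api": "drive_tool", "payload": {"increments": [[[0, 1, 0], [0, 0, 0], 1], [[0, 1, 0], [0, 0, 0], 1], [[0, 0, 0], [0, 0, 0], 1]]}}

```text
t: 8.05
position: [0.4772, -0.3903, 0.1122]
tool_rot: [-0.0, 1.0, -0.002, 0.0]
force: [0.3, -9.1, -3.3]
opening: 0.0003
grip_force: 4.5
```

Emit:
{"api": "drive_tool", "payload": {"increments": [[[0, 1, 0], [0, 0, 0], 1], [[0, 0, 0], [0, 0, 0], 1], [[0, 0, 0], [0, 0, 0], 1]]}}

```text
t: 8.3
position: [0.4772, -0.3902, 0.1122]
tool_rot: [-0.0, 1.0, -0.003, 0.0]
force: [-0.9, -11.7, -4.2]
opening: 0.0003
grip_force: 5.6
```

The slide is against its stop: motion stalled and the force rose to about 12 N. Back off, lift, move over the right green.

Emit:
{"api": "drive_tool", "payload": {"increments": [[[0, -6, 0], [0, 0, 0], 1], [[0, -8, 0], [0, 0, 0], 1], [[0, -6, 15], [0, 0, 0], 1], [[10, -20, 25], [0, 0, 0], 1], [[13, -20, 0], [0, 0, 0], 1], [[10, -10, 0], [0, 0, 0], 1], [[0, 0, 0], [0, 0, 0], 1], [[0, 0, 0], [0, 0, 0], 1]]}}

```text
t: 8.97
position: [0.5096, -0.4566, 0.1514]
tool_rot: [-0.0, 1.0, 0.001, -0.001]
force: [0.8, 0.8, -1.1]
opening: 0.0004
grip_force: 0.0
```

```bash
python3 - <<'E'
from m import *
s=snap("scene");f=s["frame"][:,:,::-1][210:320,290:450];cv2.imwrite("pics/s4.png",cv2.resize(f,None,fx=4.8,fy=4.8,interpolation=cv2.INTER_CUBIC))
o=arm.get_obs();print(o["position"],o["force"])
E
```

```text
[ 0.50909882 -0.4558448   0.15117202] [-1.00155753 -0.05486421 -0.02218998]
```

View pics/s4.png

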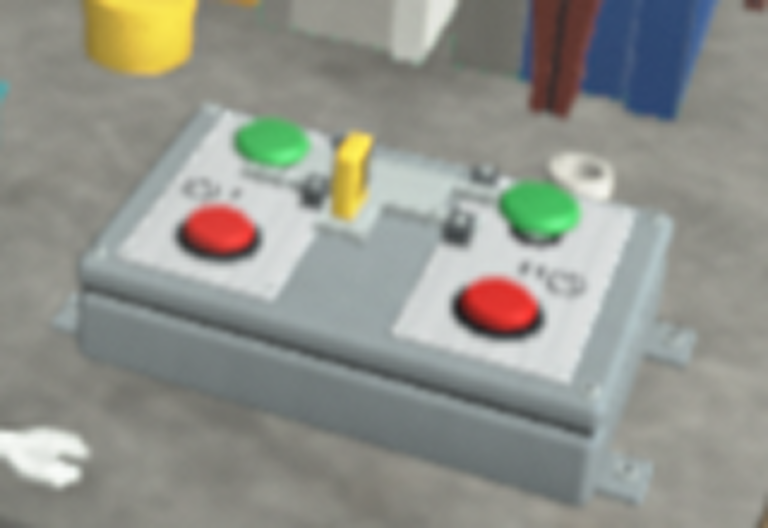

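The grip is now at (350,175), fully left, and the fork is clear of the right green at (540,208). Pressing it.

Emit:
{"api": "drive_tool", "payload": {"increments": [[[1, -1, -20], [0, 0, 0], 1], [[0, 0, -18], [0, 0, 0], 1], [[0, 0, -10], [0, 0, 0], 1], [[0, 0, -3], [0, 0, 0], 1], [[0, 0, -2], [0, 0, 0], 1], [[0, 0, -2], [0, 0, 0], 1], [[0, 0, 0], [0, 0, 0], 1]]}}

```text
t: 9.6
position: [0.5104, -0.4571, 0.0969]
tool_rot: [-0.0, 1.0, 0.001, -0.001]
force: [-0.2, -0.7, -1.0]
opening: 0.0003
grip_force: 0.0
```

Emit:
{"api": "drive_tool", "payload": {"increments": [[[0, 0, -1], [0, 0, 0], 1], [[0, 0, -1], [0, 0, 0], 1], [[0, 0, 0], [0, 0, 0], 1], [[0, 0, 0], [0, 0, 0], 1]]}}

```text
t: 9.93
position: [0.5111, -0.4582, 0.0951]
tool_rot: [-0.0, 1.0, -0.0, 0.0]
force: [-0.1, -0.7, -0.6]
opening: 0.0004
grip_force: 0.0
```

Emit:
{"api": "drive_tool", "payload": {"increments": [[[0, 0, -1], [0, 0, 0], 1], [[0, 0, -1], [0, 0, 0], 1], [[0, 0, -1], [0, 0, 0], 1], [[0, 0, 0], [0, 0, 0], 1]]}}

```text
t: 10.27
position: [0.5112, -0.4583, 0.0924]
tool_rot: [-0.0, 1.0, -0.0, 0.0]
force: [-0.3, 0.7, 1.9]
opening: 0.0
grip_force: 1.3
```

Emit:
{"api": "drive_tool", "payload": {"increments": [[[0, 0, -1], [0, 0, 0], 1], [[0, 0, 0], [0, 0, 0], 1], [[0, 0, 0], [0, 0, 0], 1]]}}

```text
t: 10.52
position: [0.5112, -0.4583, 0.0923]
tool_rot: [-0.0, 1.0, -0.0, 0.0]
force: [-1.4, 2.0, 9.0]
opening: 0.0006
grip_force: 4.3
```

Bottomed at full travel. Lift away and check.

Emit:
{"api": "drive_tool", "payload": {"increments": [[[0, 0, 15], [0, 0, 0], 1], [[0, 0, 30], [0, 0, 0], 1], [[0, 0, 35], [0, 0, 0], 1], [[0, 0, 35], [0, 0, 0], 1], [[0, 0, 20], [0, 0, 0], 1], [[0, 0, 0], [0, 0, 0], 1], [[0, 0, 0], [0, 0, 0], 1], [[0, 0, 0], [0, 0, 0], 1]]}}

```text
t: 11.18
position: [0.5106, -0.4576, 0.2248]
tool_rot: [-0.0, 1.0, 0.001, -0.001]
force: [-0.3, 0.6, -1.6]
opening: 0.0006
grip_force: 0.0
```

```bash
python3 - <<'E'
from m import *
s=snap("scene");f=s["frame"][:,:,::-1][210:320,290:450];cv2.imwrite("pics/s5.png",cv2.resize(f,None,fx=4.8,fy=4.8,interpolation=cv2.INTER_CUBIC))
o=arm.get_obs();print(o["position"],o["force"])
E
```

```text
[ 0.51028155 -0.45733161  0.22419509] [ 0.8181147   1.01567803 -0.97238647]
```

View pics/s5.png

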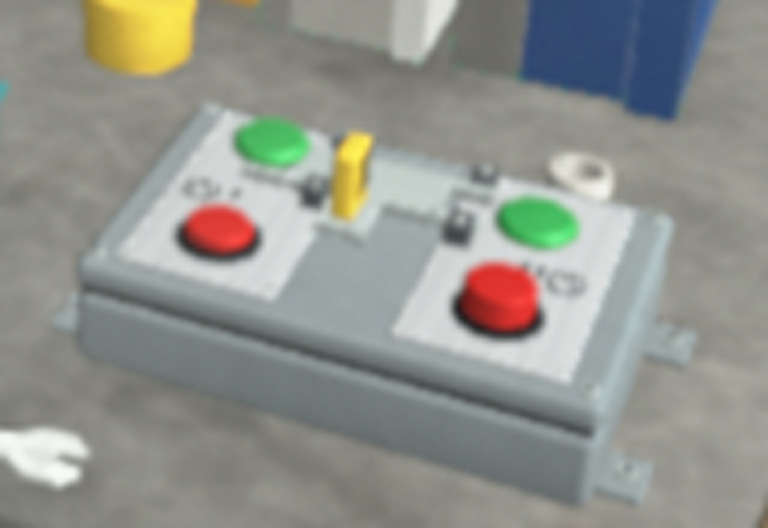

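The right green at (538,222) is in, the right red at (498,298) is out, the left red is in, and the slide is left.

```bash
python3 -c "
from plant import arm
print(arm.sign_off())"
```

```text
the job is handed in; nothing more can be done
None
```

The pumps are changed over: left stop in, interlock slide fully left, right start in, confirmed in the last camera view, and the job is handed in at about 11 s with no verdict returned.

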